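Pack a sample pot and latch the sealed cool box

ROBOT

A 7-joint arm with a two-finger parallel gripper is mounted at the origin on the work surface. World frame = base frame: x ahead of the robot, y to its left, z up, the work surface at z = 0. Lengths are in m, angles in rad, forces in N, time in s.
With the tool pointing down it reaches from about 0.4 to 0.85 m from the base axis. Payload 10.4 kg.
Tool frame: the origin (TCP) lies at the very end of the fingers, on their centre line; the grasp point (between the pads) lies 19 mm behind it; z points along the fingers, x is the direction in which the jaws open and shut, and the axes are right-handed (so a half turn about z gives the same grasp; the last joint's range is limited). The gripper opens to 87 mm and grips with 3 to 60 N. Pads are 19 mm wide; open, the fingers measure 117 mm over their backs; the gripper's body (75 mm by 190 mm) begins 51 mm behind the grasp point.
Start: joints at [1.325, 0.332, -0.065, 1.46, 0.022, 1.35, -0.088], TCP at [0.138, -0.61, 0.223] pointing down, gripper open.
Joint ranges: [-2.6, 2.6], [-0.5, 2.12], [-1.47, 1.34], [0.16, 2.42], [-1.27, 4.41], [0.06, 2.06], [-2.6, 2.6]. Speed limits (rad/s): [2.22, 2.22, 2.79, 2.79, 3.14, 3.14, 3.14].

INTERFACE

Orientations are given as a unit quaternion [x, y, z, w].
In Python, from bench import r gives the robot as it stands. The module is installed in compiled form; this text tells all that it offers.
- The arm moves only by the tool carry_out, never from a script. Its argument "commands" is a list that holds one entry, the list of rows, each a list of 7 numbers: the closure in counts, from 0 (fully open) to 255 (shut), then the shift along the tool's x, y, z in units of 25 mm (1.0 is 25 mm), then the turn, a rotation vector about the tool's x, y, z in units of 5 degrees (1.0 is 5 degrees). A call has 1 to 12 rows; each row is the pose to reach, as a shift and turn from the pose measured when the call began, along the tool's axes at that moment; what a row does not reach only later rows make up. A row lasts 1/8 s, in which the tool goes at most 62.5 mm and 10.7 degrees, less where a joint would pass 70% of its speed; a pose out of reach is approached as far as the arm can. A call with a gripper value outside its range is refused whole. The fingers move at their own pace and stop on an object; "grip_force" is the grip in N (left out, the last holds). Time passes only in rows, so rows that repeat a pose let the fingers close. It gives the time, the measured TCP pose, the force and the opening at its end, in the units of the state.
- r.read_state(): the state, without advancing time (a new reading comes with each control period).
- r.camera(name): name is "scene" or "top" or "wrist"; returns the picture (384x512x3 uint8, blue, green, red); there is no depth.
- r.camera_info(name): a dict with "fx", "fy", "cx", "cy" (pixels), "origin" and "rotation" of the camera in the world. Camera axes: x right, y down, z forward; pixel columns grow to the right and rows downward; lengths in m; the calibration is good to about 2 mm. A picture is of the moment at which its call begins: read the wrist's pose just before it. camera_info takes no time and is no camera call; for the wrist camera it gives the pose at the moment of the call.
- r.close_job(): hands the job in, once; it reports no verdict.
The state is a dict: "time": time; "joint_positions": joint angles; "joint_vel": joint speeds; "joint_torque": joint torques, N m; "ee_pos": TCP position; "eef_rot": TCP orientation; "ft_force": force on the tool from outside, world axes, zero at the start; "torque": the same for the moment, N m; "width": finger opening in m.
Only numpy, scipy, OpenCV 4.12 (cv2) and the standard library are available. Lean on these libraries where they do the work, as an engineer would, in place of code of your own. Each camera call takes 0.05 s, during which the arm holds its last target.

TASK

Stand the shorter of the two screw-capped sample jars upright in the round seat inside the open cool box, then swing the lid over and press it down against its rubber seal until the spring catch snaps over the lid's tongue and keeps it shut. Press no harder than it needs, as the lid cracks above 30 N, and leave the taller jar, the flat tub and the cucumber where they are.

Things in the scene. Friction and masses are not known exactly. Their poses are not given: they have to be found in the camera images.
- pot_center (a point): Centre (half-way up) of the loose sample pot: the shorter screw-capped jar, clear with a white cap and necked in under it, 48 mm across and 50 mm high, standing upright, about 90 g (it varies). It stands in a row with the taller, thinner tall_jar and the wide, flat low_tub, in any order.
- cool_box: Cool box fixed to the bench: blue walls 12 mm thick, outside 150 (its x) by 210 mm (y), rim 85 mm above the bench, inside 126 by 186 mm, floor 10 mm above the bench. Origin: centre of its underside, z up. The lid's hinge runs along y on the +x rim (robot's left); the catch is in the middle of the -x face. The seal on the catch side stands 97 to 105 mm above the bench.
- seat (a point): Centre of the round seat on the inner floor of the cool box, at floor height (10.5 mm above the bench), 8 mm from the box's centre towards the catch: a white ring, 60 mm inside diameter, 8 mm high and 4 mm thick. The pot stands inside it. Axes as cool_box.
- lid (a joint): Lid angle, rad: 1.6 to 1.9 at the start (about upright or leaning back). Latched it reads 0.012 to 0.07, as the rim strip with seal and catch is shimmed 0 to 8 mm higher, differently each time and not told. The hinge is damped and a little stiff: the lid stays put near upright, sinks slowly below about 1 rad and rests on the catch at 0.1 to 0.16, not latched.
- lid_hinge (a point): Middle of the hinge line, at the lid's inner face, 89 mm above the bench; turns with the lid. The lid is a white rigid plate 16 mm thick, 210 mm along the hinge, 152 mm from hinge to front edge, with a tongue 44 mm wide reaching 8 mm beyond the middle of the front edge. Not caught, its front springs back up 4 mm or more when let go.
- lid_press (a point): Middle of the grey press pad (34 by 70 mm) on the lid's outer face, 122 mm from the hinge; z: outward normal. Pressed here, the lid first moves the catch (2-4 N), then squeezes the seal: the force grows by about 2 N per mm to 10-14 N, where the catch snaps. About 1.5 mm further on is a hard stop (15-16 N), beyond which force climbs steeply; above 30 N the lid cracks.
- catch_tip (a point): Inner tip of the spring catch: a grey sliding beak 40 mm wide on the middle of the box's -x face, with a pull tab. The lid's tongue pushes it about 4 mm outward (the box's -x) and it springs back when it has caught. At home this point is 81 mm from the box's centre towards -x, 100 to 108 mm above the bench; the beak's top is 14 mm higher, above the shut lid, 4 mm in front of its edge.
- tall_jar_center (a point): Centre of a bystander: clear jar with white cap, 38 mm across and 85 mm high. Leave it.
- low_tub_center (a point): Centre of a bystander: white round tub, 64 mm across and 24 mm high. Leave it.
- cucumber: Bystander: a dark green cucumber, 170 mm long, 40 mm thick, lying beyond the box; origin under its middle, x along it. Leave it.

How it is judged:
By the outcome, as a careful person would: the job done as asked, in the order asked, and still so for the second after the job is handed in, with the robot touching nothing.
It also fails if it takes over 72 s, if anything falls off the work surface, if the arm or the gripper's body presses on something with over 40 N, if the wrist force passes 120 N, or if a joint passes its speed limit or range.

## Working session

There is one attempt and no reset: what is moved stays moved. The work goes in short steps, Python scripts to look and compute and a tool call to move; the robot and the scene stay as the last step left them, time stands still between calls to the robot, and variables do not carry over. Pictures are saved under pics/ and viewed, and the job is handed in when it is done.

Besides the shell and the picture viewer there is one more tool, called by a JSON object that holds its "fn" and its "kwargs". carry_out: Moves the arm, as the interface text tells. Its arguments: {"type":"object","properties":{"commands":{"type":"array"},"grip_force":{"type":"number"}},"required":["commands"]}

```bash
mkdir -p pics; cat > h.py <<'E'
import numpy as np, cv2, json
from bench import r
from scipy.spatial.transform import Rotation as R
def snap(n,f):
    i=r.camera_info(n); im=r.camera(n); cv2.imwrite('pics/'+f+'.png',im)
    json.dump({k:np.array(v).tolist() for k,v in i.items()},open('pics/'+f+'.json','w')); return im,i
def ld(f):
    return cv2.imread('pics/'+f+'.png'),json.load(open('pics/'+f+'.json'))
def crop(f,x,y,w,h,s,o):
    im,_=ld(f); cv2.imwrite('pics/'+o+'.png',cv2.resize(im[y:y+h,x:x+w],None,fx=s,fy=s,interpolation=cv2.INTER_CUBIC))
def ray(i,u,v):
    d=np.array(i['rotation'])@np.array([(u-i['cx'])/i['fx'],(v-i['cy'])/i['fy'],1]); return np.array(i['origin']),d
def onz(i,u,v,z):
    o,d=ray(i,u,v); return o+d*(z-o[2])/d[2]
def proj(i,p):
    c=np.array(i['rotation']).T@(np.array(p)-np.array(i['origin'])); return np.array([i['fx']*c[0]/c[2]+i['cx'],i['fy']*c[1]/c[2]+i['cy']])
E
python3 - <<'E'
from h import *
np.set_printoptions(precision=4,suppress=True)
s=r.read_state()
for k in s: print(k,s[k])
for n in ['scene','top','wrist']:
    im,i=snap(n,n+'0'); print(n,i)
E
```

```text
time 0.0
joint_positions [ 1.3254  0.3329 -0.0647  1.4609  0.0216  1.3499 -0.0885]
joint_vel [-0.0004 -0.0005  0.0029 -0.0015  0.0009  0.0001 -0.0003]
joint_torque [ -0.0008 -62.3264   0.0239 -38.9901  -0.0614   0.0398   0.0001]
ee_pos [ 0.138  -0.6092  0.2218]
eef_rot [ 0.7813 -0.6241 -0.0006 -0.0004]
ft_force [-0.0098  0.1863 -0.4694]
torque [-0.0043 -0.0202  0.0045]
width 0.08729223967670827
scene {'fx': 469.7042452789996, 'fy': 469.7042452789996, 'cx': 252.05890896590836, 'cy': 195.77114960081747, 'origin': array([ 1.1059, -0.856 ,  0.7011]), 'rotation': array([ 0.8411,  0.2505, -0.1251, -0.4627])}
top {'fx': 473.7980443082762, 'fy': 473.7980443082762, 'cx': 253.2269811246897, 'cy': 188.17317391760045, 'origin': array([ 0.3925, -0.031 ,  1.078 ]), 'rotation': array([ 0.7174, -0.6885,  0.0751, -0.0752])}
wrist {'fx': 307.9615495964187, 'fy': 307.9615495964187, 'cx': 258.0734519699198, 'cy': 195.2120464937968, 'origin': array([ 0.2075, -0.5934,  0.3842]), 'rotation': array([ 0.7744, -0.619 , -0.0827,  0.1013])}
```

```bash
sed -i "s/np.array(i\['rotation'\])/R.from_quat(i['rotation']).as_matrix()/g" h.py
python3 - <<'E'
from h import *
for n in ['scene','top','wrist']:
    im,i=ld(n+'0'); print(n,R.from_quat(i['rotation']).as_matrix()[:,2])
E
```

```text
scene [-0.44230391  0.71564666 -0.54057109]
top [ 0.21123647  0.00450866 -0.97742459]
wrist [-0.25346107 -0.05459592 -0.96580369]
```

View pics/scene0.png

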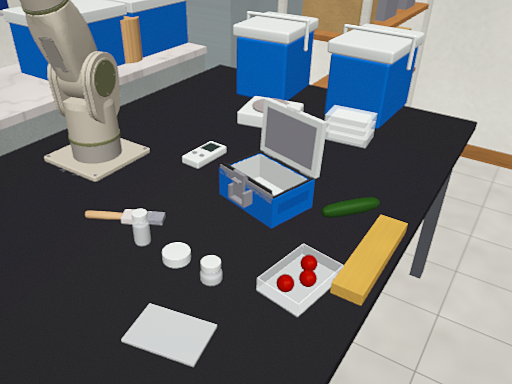

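View pics/top0.png

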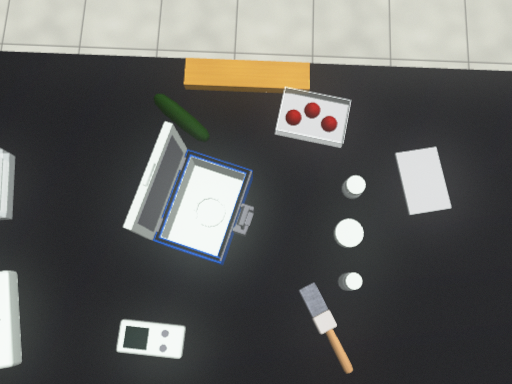

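View pics/wrist0.png

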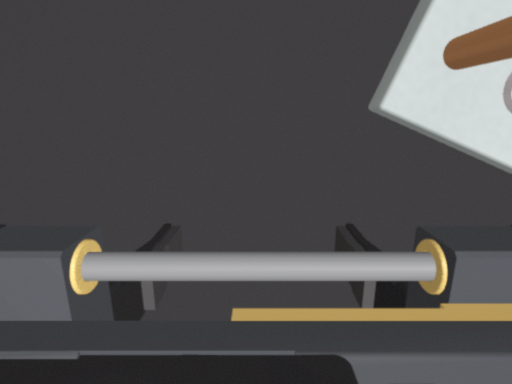

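```bash
python3 - <<'E'
from h import *
crop('top0',320,160,80,140,5,'c1'); crop('top0',110,110,160,160,4.5,'c2'); crop('scene0',110,190,130,110,6,'c3'); crop('scene0',200,90,140,140,4.2,'c4')
E
```

```text
(no output)
```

View pics/c1.png

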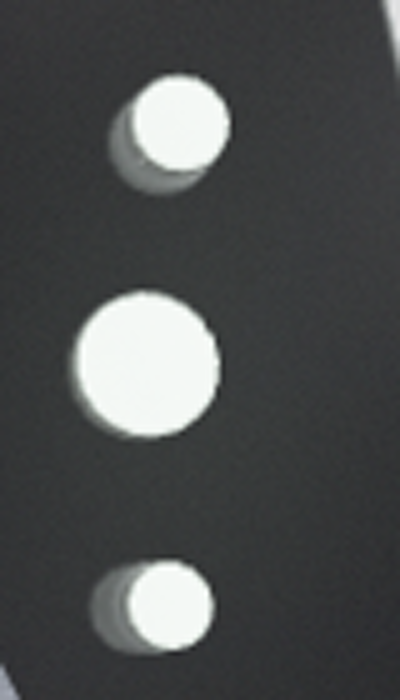

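View pics/c2.png

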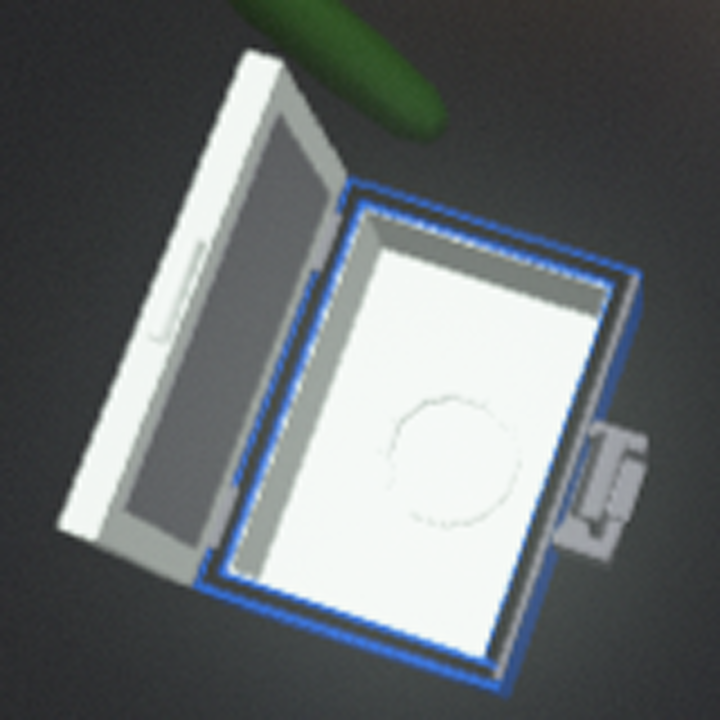

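View pics/c3.png

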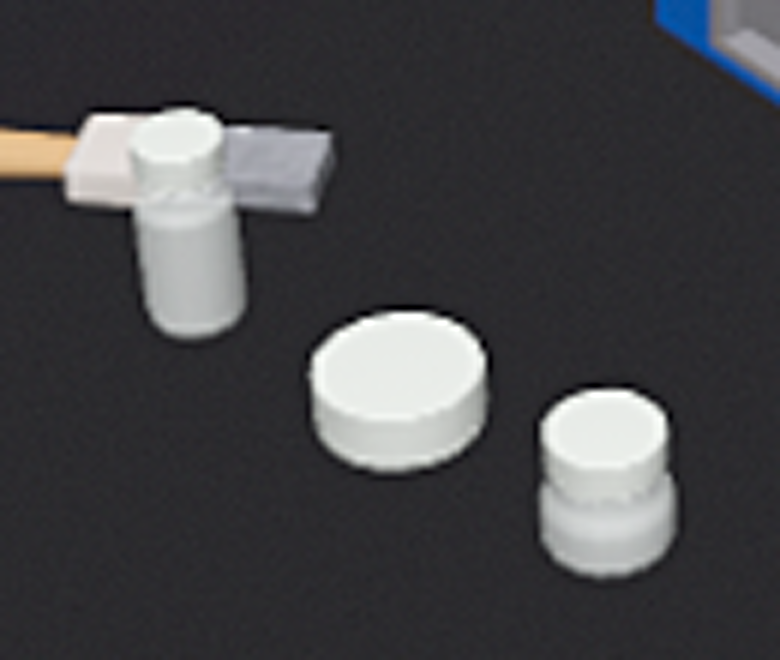

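View pics/c4.png

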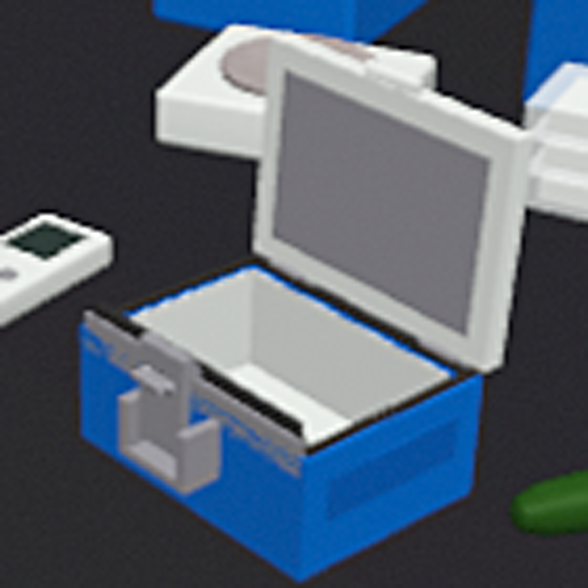

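```bash
python3 - <<'E'
from h import *
from scipy.optimize import least_squares
np.set_printoptions(precision=4,suppress=True)
_,t=ld('top0');_,s=ld('scene0')
def up(x,y,s,x0,y0): return (x+.5)/s-.5+x0,(y+.5)/s-.5+y0
c1=lambda x,y:up(x,y,5,320,160); c2=lambda x,y:up(x,y,4.5,110,110); c3=lambda x,y:up(x,y,6,110,190); c4=lambda x,y:up(x,y,4.2,200,90)
print('pot',onz(t,*c1(181,123),.05),onz(s,*c3(606,428),.05), 'diam',onz(t,*c1(132,123),.05)-onz(t,*c1(230,123),.05))
print('tub',onz(t,*c1(147,365),.024),onz(s,*c3(399,366),.024))
print('tall',onz(t,*c1(171,605),.085),onz(s,*c3(177,137),.085))
print('seat',onz(t,*c2(455,461),.0185))
# outer rim
pts=[((.075,-.105),(347,180)),((.075,.105),(198,585)),((-.075,-.105),(640,270)),((-.075,.105),(505,692))]
# which y sign: fit both
for m in pts: print(m[0],onz(t,*c2(*m[1]),.085))
print('sc corners',[onz(s,*c4(*q),z) for q,z in [((300,580),0),((470,495),0),((85,430),0),((483,372),.085)]])
E
```

```text
pot [ 0.6332 -0.254   0.05  ] [ 0.6373 -0.257   0.05  ] diam [-0.0018  0.0436  0.    ]
tub [ 0.5278 -0.2439  0.024 ] [ 0.5333 -0.2479  0.024 ]
tall [ 0.4212 -0.2413  0.085 ] [ 0.4268 -0.2451  0.085 ]
seat [0.5623 0.0677 0.0185]
(0.075, -0.105) [0.6871 0.122  0.085 ]
(0.075, 0.105) [0.4884 0.1774 0.085 ]
(-0.075, -0.105) [ 0.6481 -0.0218  0.085 ]
(-0.075, 0.105) [0.4451 0.0321 0.085 ]
sc corners [array([ 0.6508, -0.0255,  0.    ]), array([0.6944, 0.1133, 0.    ]), array([0.4476, 0.0378, 0.    ]), array([0.6903, 0.1224, 0.085 ])]
```

```bash
cat >> h.py <<'E'
np.set_printoptions(precision=4,suppress=True)
def delta(p,phi):
    "row values to reach TCP p with tool x at world angle phi(deg), pointing down"
    s=r.read_state(); R0=R.from_quat(s['eef_rot']); f=np.radians(phi)
    T=R.from_matrix(np.array([[np.cos(f),np.sin(f),0],[np.sin(f),-np.cos(f),0],[0,0,-1]]).T if 0 else np.column_stack([[np.cos(f),np.sin(f),0],[np.sin(f),-np.cos(f),0],[0,0,-1]]))
    d=R0.inv().apply(np.array(p)-s['ee_pos'])/.025; w=np.degrees((R0.inv()*T).as_rotvec())/5
    return np.round(np.r_[d,w],3)
E
python3 - <<'E'
from h import *
print(delta([.635,-.2555,.2],-15.5))
E
```

```text
[ -9.407 -22.515   0.888  -0.006   0.011 -12.346]
```

{"fn": "carry_out", "kwargs": {"commands": [[[0,-0.9,-2.2,0.1,0,0,-1.2],[0,-1.8,-4.4,0.2,0,0,-2.4],[0,-2.7,-6.6,0.3,0,0,-3.6],[0,-3.6,-8.8,0.4,0,0,-4.8],[0,-4.5,-11.0,0.5,0,0,-6.0],[0,-5.4,-13.2,0.6,0,0,-7.2],[0,-6.3,-15.4,0.7,0,0,-8.4],[0,-7.2,-17.6,0.8,0,0,-9.6],[0,-8.1,-19.8,0.9,0,0,-10.8],[0,-9.0,-21.6,0.9,0,0,-12.0],[0,-9.4,-22.5,0.9,0,0,-12.35],[0,-9.4,-22.5,0.9,0,0,-12.35]]], "grip_force": 15}}

```text
time: 1.65
ee_pos: [0.6359, -0.2532, 0.1988]
eef_rot: [0.991, -0.133, -0.001, -0.001]
ft_force: [0.7, 0.0, -0.6]
width: 0.087
```

```bash
python3 - <<'E'
from h import *
im,i=snap('wrist','w1'); s=r.read_state(); print(s['ee_pos'],s['joint_positions'],i)
E
```

```text
[ 0.6348 -0.2552  0.199 ] [ 0.6418  0.5207 -0.4817  1.2928  0.2354  1.3853 -0.0979] {'fx': 307.9615495964187, 'fy': 307.9615495964187, 'cx': 258.0734519699198, 'cy': 195.2120464937968, 'origin': array([ 0.6551, -0.1852,  0.3614]), 'rotation': array([ 0.9828, -0.1321, -0.0185,  0.1274])}
```

View pics/w1.png

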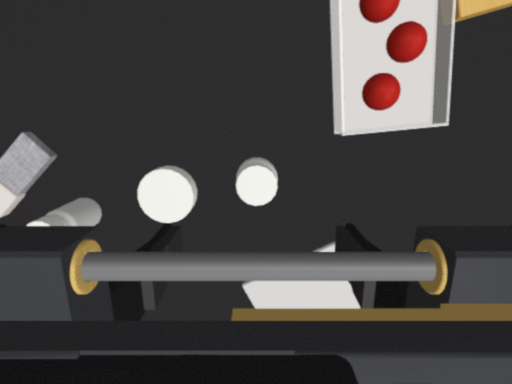

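```bash
python3 - <<'E'
from h import *
crop('w1',210,140,100,80,7,'c5')
_,i=ld('w1')
print(onz(i,257,184.5,.05),proj(i,[.635,-.2555,.05]))
print('tub',onz(i,167.5,194.5,.024))
E
```

```text
[ 0.6346 -0.2529  0.05  ] [258.0586 186.756 ]
tub [ 0.5319 -0.243   0.024 ]
```

View pics/c5.png

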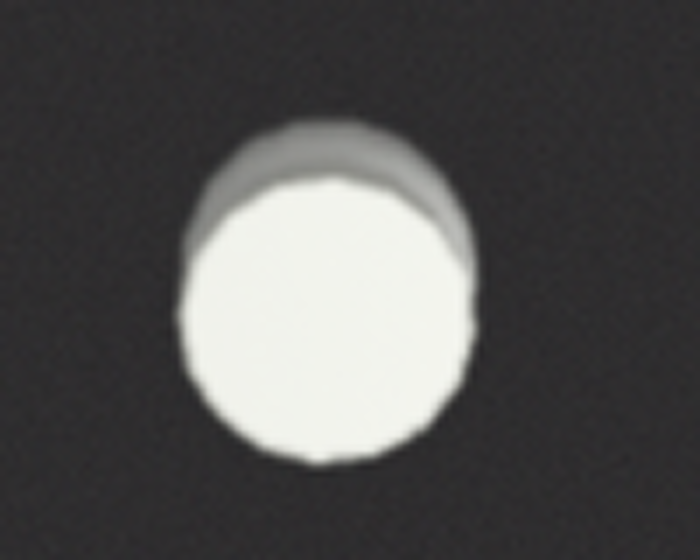

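{"fn": "carry_out", "kwargs": {"commands": [[[0,0,0,1.8,0,0,0],[0,0,0,3.6,0,0,0],[0,0,0,5.4,0,0,0],[0,0,0,6.6,0,0,0],[0,0,0,7.2,0,0,0],[0,0,0,7.4,0,0,0],[0,0,0,7.4,0,0,0],[0,0,0,7.4,0,0,0]]]}}

```text
time: 2.7
ee_pos: [0.6353, -0.2552, 0.0154]
eef_rot: [0.991, -0.134, 0.0, -0.0]
ft_force: [0.1, 0.3, -0.5]
width: 0.0868
```

{"fn": "carry_out", "kwargs": {"commands": [[[255,0,0,0,0,0,0],[255,0,0,0,0,0,0],[255,0,0,0,0,0,0],[255,0,0,0,0,0,0],[255,0,0,0,0,0,0],[255,0,0,0,0,0,0],[255,0,0,0,0,0,0],[255,0,0,0,0,0,0]]], "grip_force": 15}}

```text
time: 3.7
ee_pos: [0.6353, -0.2552, 0.0154]
eef_rot: [0.991, -0.134, 0.0, -0.0]
ft_force: [0.1, 0.2, -0.3]
width: 0.0465
```

{"fn": "carry_out", "kwargs": {"commands": [[[255,0,0,-0.6,0,0,0],[255,0,0,-2.2,0,0,0],[255,0,0,-4.0,0,0,0],[255,0,0,-5.8,0,0,0],[255,0,0,-7.2,0,0,0],[255,0,0,-8.0,0,0,0],[255,0,0,-8.0,0,0,0],[255,0,0,-8.0,0,0,0]]]}}

```text
time: 4.7
ee_pos: [0.6345, -0.2552, 0.2136]
eef_rot: [0.991, -0.134, -0.001, -0.001]
ft_force: [-0.5, -0.2, -1.1]
width: 0.0465
```

```bash
python3 - <<'E'
from h import *
s=r.read_state(); print(s['ee_pos'],s['width'],delta([.564,.069,.21],-15.5))
snap('wrist','w2'); snap('scene','s2')
E
```

```text
[ 0.6345 -0.2552  0.2136] 0.04653866350827087 [ -6.17  -11.75    0.168  -0.012   0.024   0.012]
```

View pics/s2.png

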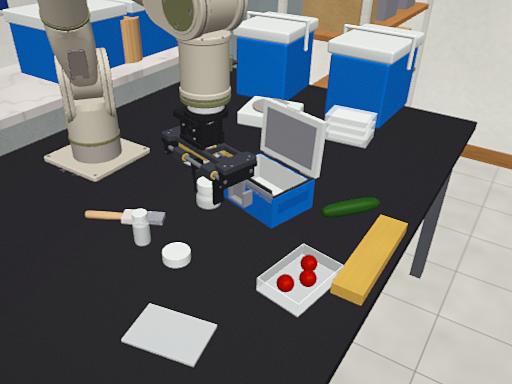

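View pics/w2.png

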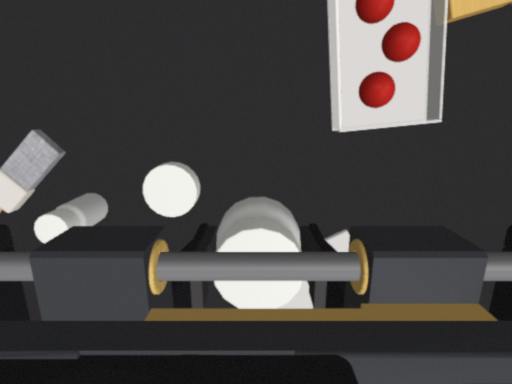

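{"fn": "carry_out", "kwargs": {"commands": [[[255,-0.6,-1.2,0,0,0,0],[255,-1.2,-2.4,0,0,0,0],[255,-1.9,-3.6,0,0,0,0],[255,-2.5,-4.8,0,0,0,0],[255,-3.1,-6.0,0,0,0,0],[255,-3.7,-7.2,0,0,0,0],[255,-4.4,-8.4,0,0,0,0],[255,-5.0,-9.6,0,0,0,0],[255,-5.6,-10.7,0,0,0,0],[255,-6.1,-11.6,0.15,0,0,0],[255,-6.17,-11.75,0.15,0,0,0],[255,-6.17,-11.75,0.15,0,0,0]]]}}

```text
time: 6.3
ee_pos: [0.564, 0.0682, 0.21]
eef_rot: [0.991, -0.134, -0.001, -0.001]
ft_force: [0.1, 0.2, -1.9]
width: 0.0465
```

```bash
python3 - <<'E'
from h import *
s=r.read_state(); print(s['ee_pos'],s['width'])
snap('wrist','w3'); snap('top','t3')
crop('t3',110,110,160,160,4.5,'c6')
E
```

```text
[0.564  0.0682 0.21  ] 0.046544989317630986
```

View pics/w3.png

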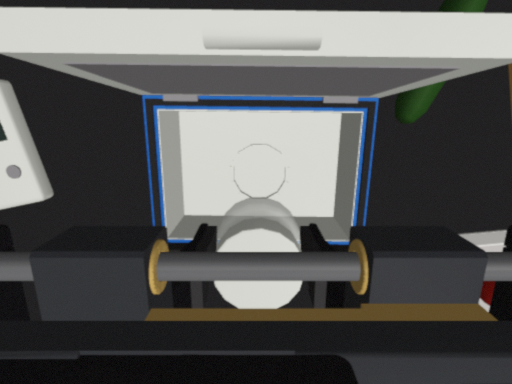

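View pics/t3.png

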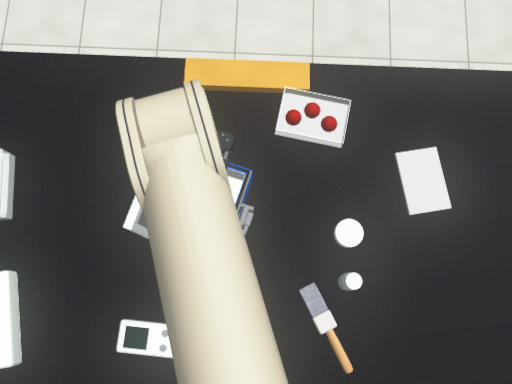

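```bash
python3 - <<'E'
from h import *
crop('w3',130,80,260,180,3,'c7')
E
```

```text
(no output)
```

View pics/c7.png

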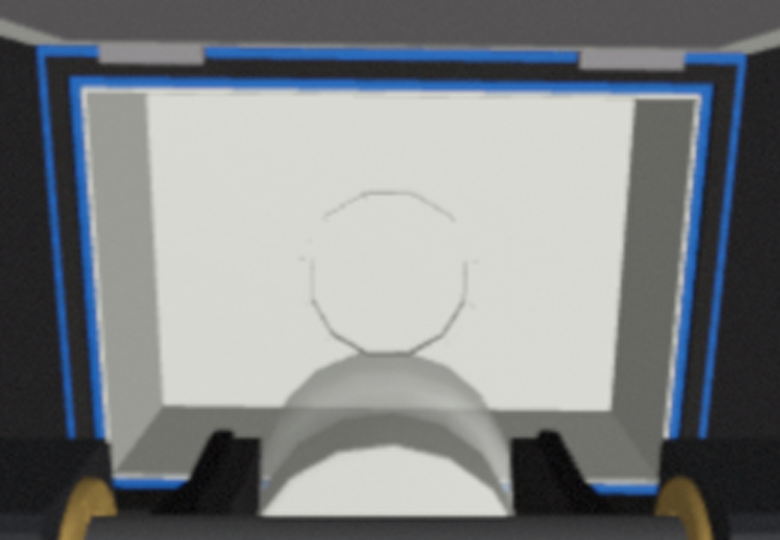

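```bash
python3 - <<'E'
from h import *
_,i=ld('w3')
c=lambda x,y:((x+.5)/3-.5+130,(y+.5)/3-.5+80)
for z in (.0105,.0185): print('seat',onz(i,*c(389.5,273),z))
print('w',onz(i,*c(312,273),.0145)-onz(i,*c(467,273),.0145), onz(i,*c(389,192),.0145)-onz(i,*c(389,354),.0145))
print('hinge corners',onz(i,*c(38,47),.085),onz(i,*c(746,57),.085))
print('inner hinge corners',onz(i,*c(83,88),.085),onz(i,*c(701,97),.085))
print('floor catch corners',onz(i,*c(162,406),.010),onz(i,*c(612,410),.010))
print('inner catch rim',onz(i,*c(113,475),.085),onz(i,*c(660,484),.085))
E
```

```text
seat [0.5663 0.0728 0.0105]
seat [0.5667 0.0742 0.0185]
w [-0.0586  0.0162  0.    ] [ 0.0172  0.0621 -0.    ]
hinge corners [0.4875 0.1792 0.085 ] [0.6891 0.1203 0.085 ]
inner hinge corners [0.4963 0.1646 0.085 ] [0.6742 0.1125 0.085 ]
floor catch corners [0.4608 0.0441 0.01  ] [ 0.6396 -0.0071  0.01  ]
inner catch rim [0.4625 0.0445 0.085 ] [ 0.6381 -0.0072  0.085 ]
```

```bash
cat >> h.py <<'E'
YAW=np.radians(73.8); BC=np.array([.5677,.0785,0]); BX=np.array([np.cos(YAW),np.sin(YAW),0]); BY=np.array([-np.sin(YAW),np.cos(YAW),0]); BZ=np.array([0,0,1.])
def box(x,y,z): return BC+x*BX+y*BY+z*BZ
def inbox(p): d=np.array(p)-BC; return np.array([d@BX,d@BY,d[2]])
def lidpt(th,s,y=0,n=0): return box(.075-s*np.cos(th)+n*np.sin(th),y,.089+s*np.sin(th)+n*np.cos(th))
E
python3 - <<'E'
from h import *
_,t=ld('top0');_,s=ld('scene0')
c2=lambda x,y:((x+.5)/4.5-.5+110,(y+.5)/4.5-.5+110)
c4=lambda x,y:((x+.5)/4.2-.5+200,(y+.5)/4.2-.5+90)
print('obs top inner',c2(282,65),c2(100,541),'outer',c2(248,50),c2(60,525)); print('obs scene inner top',c4(530,135),c4(272,38))
for th in (1.6,1.7,1.8,1.9):
    print(th,proj(t,lidpt(th,.152,-.105)),proj(t,lidpt(th,.152,.105)),proj(t,lidpt(th,.152,-.105,.016)),proj(s,lidpt(th,.152,-.105)),proj(s,lidpt(th,.152,.105)))
E
```

```text
obs top inner (172.27777777777777, 124.05555555555556) (131.83333333333334, 229.83333333333331) outer (164.72222222222223, 120.72222222222223) (122.94444444444444, 226.27777777777777)
obs scene inner top (325.8095238095238, 121.76190476190476) (264.3809523809524, 98.66666666666667)
1.6 [173.8369 123.3324] [132.1762 229.8675] [165.8341 120.8217] [321.343  122.1052] [262.7558  97.1609]
1.7 [166.3287 121.097 ] [124.3959 227.2497] [158.584  118.9186] [325.447  120.9768] [266.86    96.3283]
1.8 [159.1075 119.1887] [116.9913 224.7946] [151.7321 117.3705] [329.3655 120.4557] [270.8297  96.0501]
1.9 [152.2766 117.6317] [110.0687 222.537 ] [145.3716 116.1939] [333.0579 120.5324] [274.6227  96.3168]
```

```bash
python3 - <<'E'
from h import *
print(delta([.5655,.070,.13],-16),delta([.5655,.070,.028],-16))
E
```

```text
[ 0.031 -0.106  3.206 -0.008  0.031  0.092] [ 0.043 -0.103  7.286 -0.008  0.031  0.092]
```

{"fn": "carry_out", "kwargs": {"commands": [[[255,0.04,-0.1,0.8,0,0,0.1],[255,0.04,-0.1,1.6,0,0,0.1],[255,0.04,-0.1,2.4,0,0,0.1],[255,0.04,-0.1,3.0,0,0,0.1],[255,0.04,-0.1,3.6,0,0,0.1],[255,0.04,-0.1,4.2,0,0,0.1],[255,0.04,-0.1,4.6,0,0,0.1],[255,0.04,-0.1,4.8,0,0,0.1],[255,0.04,-0.1,4.8,0,0,0.1]]]}}

```text
time: 7.52
ee_pos: [0.5656, 0.0699, 0.0901]
eef_rot: [0.99, -0.139, -0.001, -0.001]
ft_force: [0.3, -0.7, 0.3]
width: 0.0466
```

```bash
python3 - <<'E'
from h import *
s=r.read_state(); print(s['ee_pos'],s['width'],s['ft_force'],delta([.5655,.070,.028],-16))
snap('wrist','w4'); snap('scene','s4')
E
```

```text
[0.5656 0.0699 0.0901] 0.04657687039656048 [ 0.3283 -0.7217  0.2564] [ 0.003 -0.002  2.482 -0.008  0.032 -0.007]
```

View pics/w4.png

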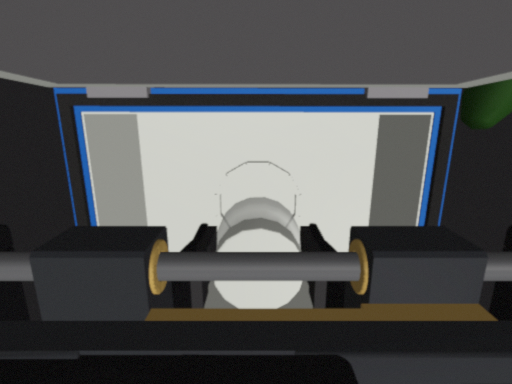

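View pics/s4.png

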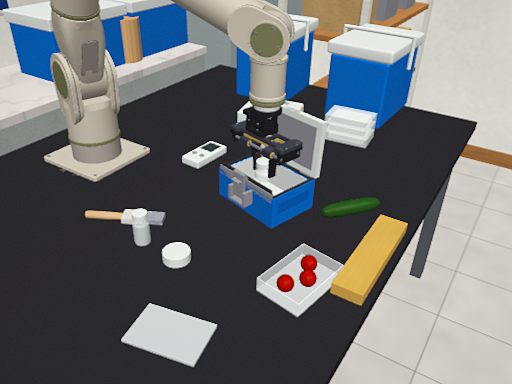

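{"fn": "carry_out", "kwargs": {"commands": [[[255,0,0,0.5,0,0,0],[255,0,0,1.0,0,0,0],[255,0,0,1.4,0,0,0],[255,0,0,1.8,0,0,0],[255,0,0,2.1,0,0,0],[255,0,0,2.3,0,0,0],[255,0,0,2.48,0,0,0],[255,0,0,2.48,0,0,0],[255,0,0,2.48,0,0,0]]]}}

```text
time: 8.75
ee_pos: [0.566, 0.0701, 0.0289]
eef_rot: [0.99, -0.14, -0.001, -0.001]
ft_force: [-0.2, 0.6, -0.8]
width: 0.0467
```

```bash
python3 - <<'E'
from h import *
s=r.read_state(); print(s['ee_pos'],s['width'],s['ft_force'])
snap('wrist','w5')
E
```

```text
[0.566  0.0701 0.0289] 0.04669490206083117 [-0.1738  0.6459 -0.7846]
```

View pics/w5.png

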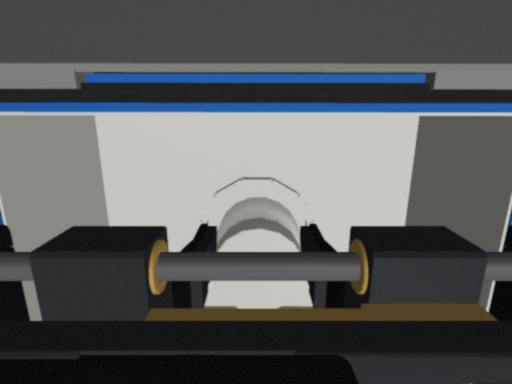

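{"fn": "carry_out", "kwargs": {"commands": [[[255,0,0,0.06,0,0,0],[255,0,0,0.1,0,0,0],[255,0,0,0.1,0,0,0]]]}}

```text
time: 9.18
ee_pos: [0.5659, 0.0701, 0.0263]
eef_rot: [0.99, -0.139, -0.001, -0.001]
ft_force: [-0.6, -0.3, 0.1]
width: 0.0464
```

Release: the pot is within about half a millimetre of the floor. I'll open partly, then fully.

{"fn": "carry_out", "kwargs": {"commands": [[[220,0,0,0,0,0,0],[150,0,0,0,0,0,0],[60,0,0,0,0,0,0],[60,0,0,0,0,0,0],[60,0,0,0,0,0,0],[60,0,0,0,0,0,0]]]}}

```text
time: 9.93
ee_pos: [0.566, 0.0701, 0.0264]
eef_rot: [0.99, -0.139, -0.001, -0.001]
ft_force: [-0.1, -0.2, 0.3]
width: 0.0658
```

{"fn": "carry_out", "kwargs": {"commands": [[[60,0,0,-0.5,0,0,0],[60,0,0,-1.5,0,0,0],[60,0,0,-3.0,0,0,0],[60,0,0,-4.5,0,0,0],[60,0,0,-6.0,0,0,0],[60,0,0,-7.5,0,0,0],[60,0,0,-9.0,0,0,0],[60,0,0,-10.0,0,0,0],[60,0,0,-10.0,0,0,0]]]}}

```text
time: 11.05
ee_pos: [0.567, 0.0702, 0.2792]
eef_rot: [0.99, -0.139, 0.001, -0.001]
ft_force: [0.7, -0.4, -0.2]
width: 0.0666
```

```bash
python3 - <<'E'
from h import *
s=r.read_state(); print(s['ee_pos'],s['width'],s['ft_force'],s['joint_positions'])
snap('wrist','w6'); snap('scene','s6')
crop('s6',190,80,160,150,4,'c8')
E
```

```text
[0.567  0.0702 0.2792] 0.06661090080935636 [ 0.6584 -0.3699 -0.2169] [ 0.3497  0.249  -0.661   1.4933  0.1522  1.4481 -0.594 ]
```

View pics/w6.png

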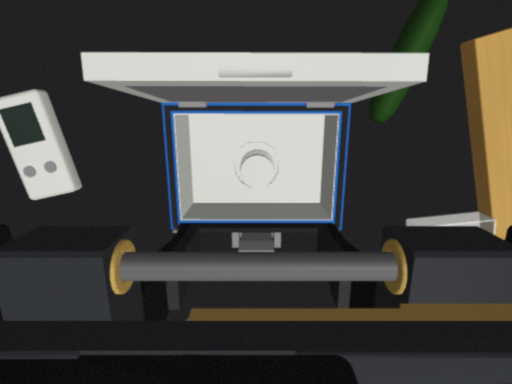

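View pics/c8.png

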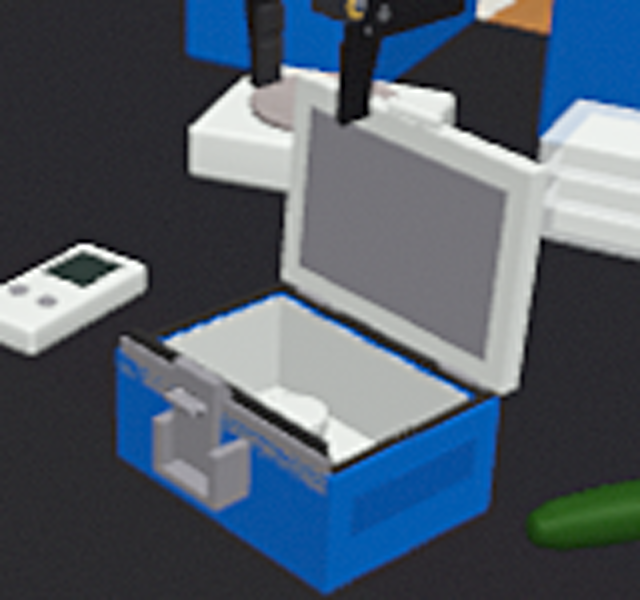

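```bash
python3 - <<'E'
from h import *
crop('w6',200,110,120,150,5,'c9')
_,i=ld('w6')
print('pred pot top',proj(i,[.566,.071,.0605]),'pred pot base',proj(i,[.566,.071,.0105]))
E
```

```text
pred pot top [256.7594 171.7719] pred pot base [256.8611 165.3357]
```

View pics/c9.png

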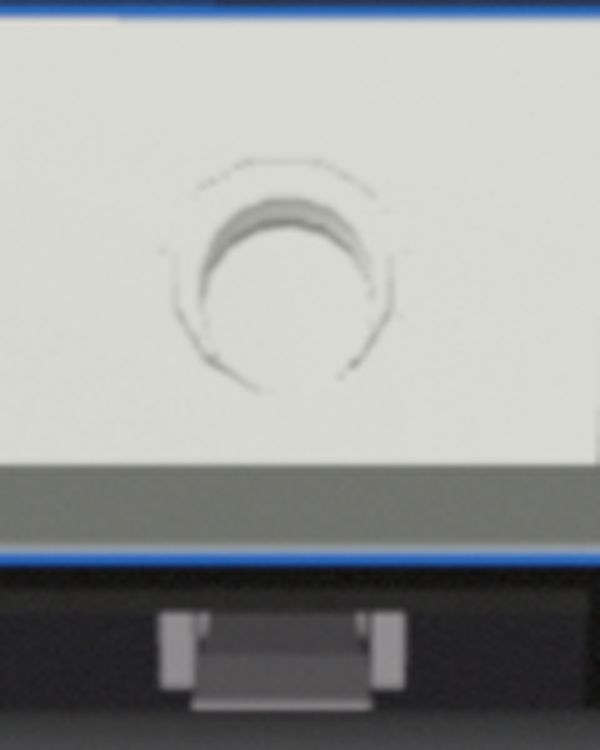

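```bash
python3 - <<'E'
from h import *
print(delta(box(.14,0,.30),-16.2),delta(box(.14,0,.205),-16.2), box(.14,0,.205))
E
```

```text
[-0.018 -5.955 -0.939 -0.011  0.016  0.035] [-0.013 -5.951  2.861 -0.011  0.016  0.035] [0.6068 0.2129 0.205 ]
```

{"fn": "carry_out", "kwargs": {"commands": [[[255,0,0,-0.5,0,0,0],[255,0,-0.5,-1.0,0,0,0],[255,0,-1.6,-1.0,0,0,0],[255,0,-3.0,-1.0,0,0,0],[255,0,-4.5,-1.0,0,0,0],[255,0,-5.6,-0.9,0,0,0],[255,0,-5.95,-0.4,0,0,0],[255,0,-5.95,0.8,0,0,0],[255,0,-5.95,2.0,0,0,0],[255,0,-5.95,2.7,0,0,0],[255,0,-5.95,2.85,0,0,0],[255,0,-5.95,2.85,0,0,0]]]}}

```text
time: 12.65
ee_pos: [0.6074, 0.2128, 0.206]
eef_rot: [0.99, -0.14, -0.0, -0.001]
ft_force: [-0.5, 0.3, 0.3]
width: 0.0004
```

```bash
python3 - <<'E'
from h import *
s=r.read_state(); print(s['ee_pos'],inbox(s['ee_pos']),s['width'],s['ft_force'],s['joint_positions'])
snap('scene','s7'); snap('top','t7'); crop('s7',190,50,160,150,4,'c10'); crop('s7',0,0,1,1,1,'x')
E
```

```text
[0.6074 0.2128 0.206 ] [ 0.14   -0.0006  0.206 ] 0.0004376717739545702 [-0.5003  0.278   0.3116] [ 0.0907  0.4665 -0.6875  1.4017  0.2936  1.3766 -0.8803]
```

View pics/c10.png

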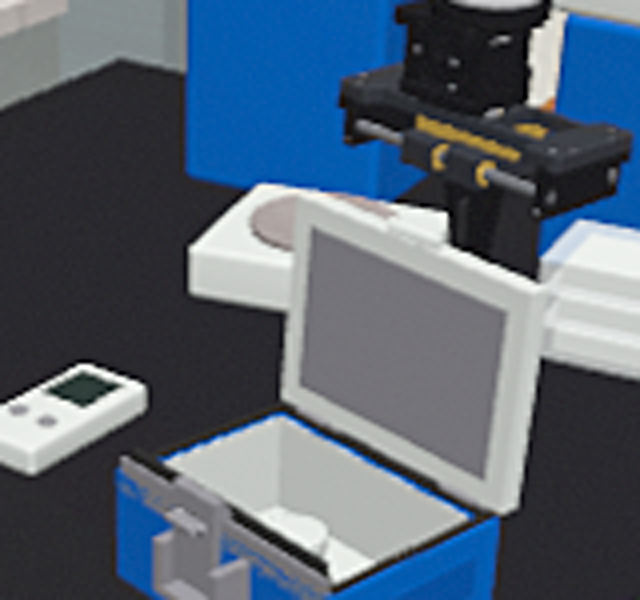

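{"fn": "carry_out", "kwargs": {"commands": [[[255,0,0.5,0,0,0,0],[255,0,1.0,0,0,0,0],[255,0,1.3,-0.1,0,0,0],[255,0,1.6,-0.1,0,0,0],[255,0,1.9,-0.15,0,0,0],[255,0,2.2,-0.15,0,0,0],[255,0,2.5,-0.15,0,0,0],[255,0,2.8,-0.1,0,0,0],[255,0,3.1,-0.1,0,0,0],[255,0,3.4,0,0,0,0]]]}}

```text
time: 14.0
ee_pos: [0.5839, 0.1308, 0.2063]
eef_rot: [0.99, -0.14, 0.0, -0.001]
ft_force: [0.9, 0.2, 1.2]
width: 0.0007
```

```bash
python3 - <<'E'
from h import *
s=r.read_state(); print(s['ee_pos'],inbox(s['ee_pos']),s['width'],s['ft_force'])
snap('scene','s8');  crop('s8',190,50,160,150,4,'c11')
E
```

```text
[0.5839 0.1308 0.2063] [ 0.0548 -0.0009  0.2063] 0.0006592481003216709 [0.9321 0.1922 1.187 ]
```

View pics/c11.png

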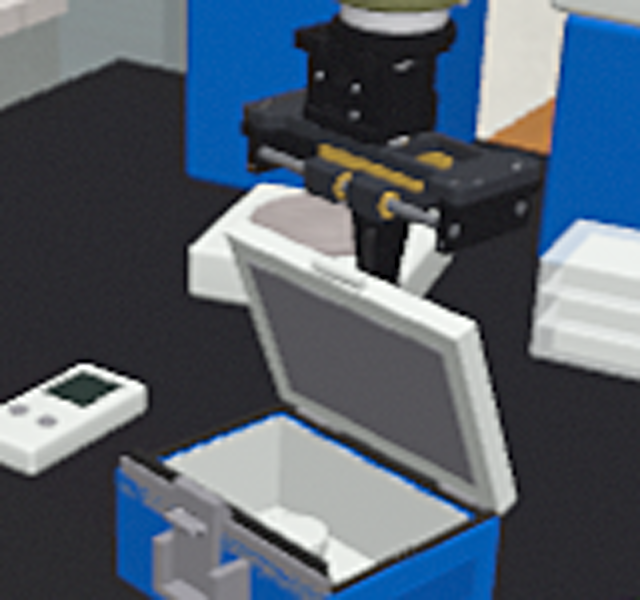

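{"fn": "carry_out", "kwargs": {"commands": [[[255,0,0.3,0.1,0,0,0],[255,0,0.55,0.2,0,0,0],[255,0,0.8,0.3,0,0,0],[255,0,1.0,0.4,0,0,0],[255,0,1.2,0.5,0,0,0],[255,0,1.4,0.62,0,0,0],[255,0,1.6,0.76,0,0,0],[255,0,1.8,0.92,0,0,0],[255,0,2.0,1.1,0,0,0],[255,0,2.2,1.3,0,0,0],[255,0,2.35,1.45,0,0,0]]]}}

```text
time: 15.42
ee_pos: [0.5673, 0.0727, 0.1691]
eef_rot: [0.99, -0.14, -0.0, -0.0]
ft_force: [0.3, 0.0, -0.3]
width: 0.0004
```

```bash
python3 - <<'E'
from h import *
s=r.read_state(); print(s['ee_pos'],inbox(s['ee_pos']),s['width'],s['ft_force'])
snap('scene','s9');  crop('s9',190,50,160,150,4,'c12')
E
```

```text
[0.5673 0.0727 0.1691] [-0.0057 -0.0012  0.1691] 0.00044992219584492584 [ 0.3068  0.0031 -0.3168]
```

View pics/c12.png

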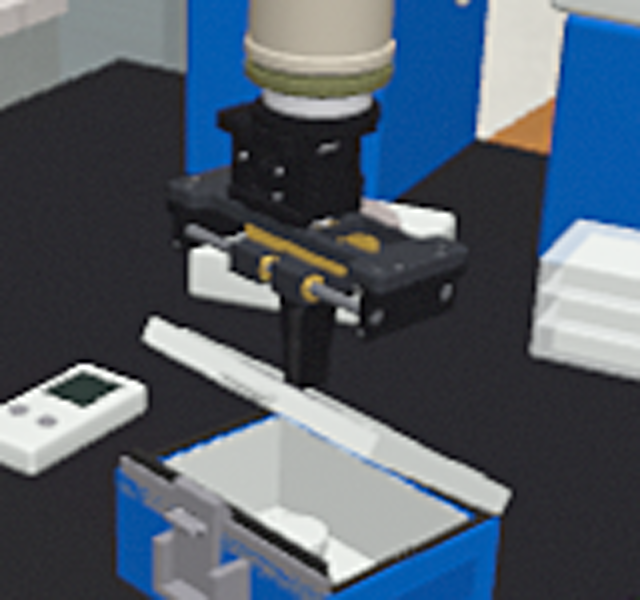

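{"fn": "carry_out", "kwargs": {"commands": [[[255,0,0,-0.6,0,0,0],[255,0,0.6,-1.4,0,0,0],[255,0,1.3,-1.4,0,0,0],[255,0,1.6,-1.4,0,0,0],[255,0,1.6,-1.4,0,0,0],[255,0,1.6,-1.4,0,0,0],[255,0,1.6,-1.4,0,0,0],[255,0,1.6,-1.4,0,0,0],[255,0,1.6,-1.4,0,0,0],[255,0,1.6,-1.4,0,0,0],[255,0,1.6,-1.4,0,0,0],[255,0,1.6,-1.4,0,0,0]]]}}

```text
time: 16.98
ee_pos: [0.556, 0.0337, 0.2036]
eef_rot: [0.99, -0.14, -0.001, -0.0]
ft_force: [-0.5, -0.1, -0.3]
width: 0.0006
```

```bash
python3 - <<'E'
from h import *
s=r.read_state(); print(s['ee_pos'],inbox(s['ee_pos']),s['width'],s['ft_force'])
snap('scene','s10');  crop('s10',190,80,160,150,4,'c13'); snap('wrist','w10')
E
```

```text
[0.556  0.0337 0.2036] [-0.0463 -0.0012  0.2036] 0.0006295122719929137 [-0.4875 -0.0505 -0.3345]
```

View pics/c13.png

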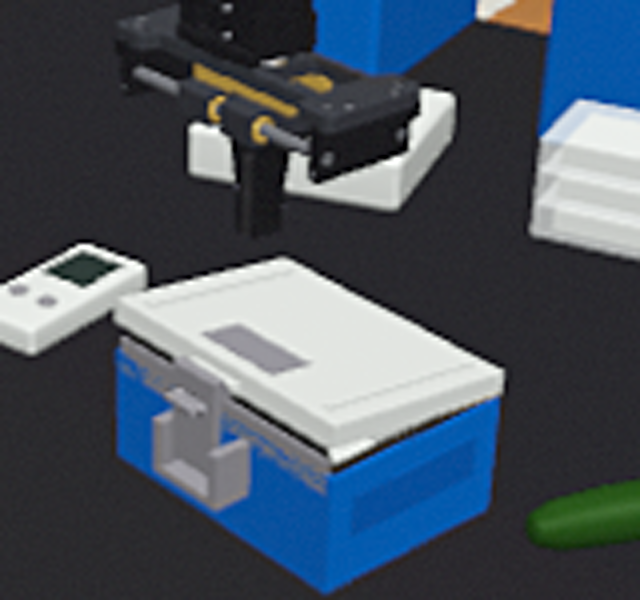

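View pics/w10.png

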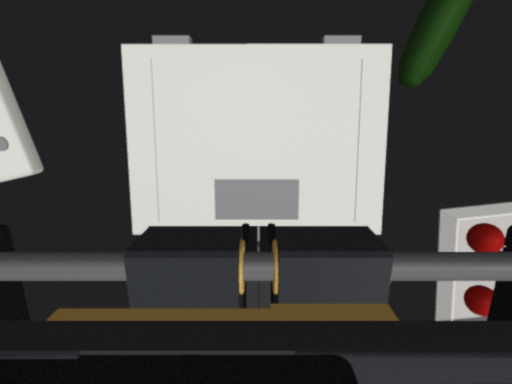

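```bash
python3 - <<'E'
from h import *
_,i=ld('w10'); _,s=ld('scene0')
for z in (.118,.122): print(inbox(onz(i,257,199.5,z)))
c=lambda x,y:((x+.5)/4-.5+190,(y+.5)/4-.5+80)
print('pad obs scene',c(258,349),[ (th,proj(s,lidpt(th,.122,0,.016)), lidpt(th,.122,0,.016)[2]) for th in (.05,.1,.13,.16)])
print('pad in scene',[inbox(onz(s,*c(258,349),z)) for z in (.118,.122)])
E
```

```text
[-0.045  -0.0003  0.118 ]
[-0.0439 -0.0004  0.122 ]
pad obs scene (254.125, 166.875) [(0.05, array([252.4831, 168.5349]), np.float64(0.11107746281734222)), (0.1, array([252.9041, 166.3209]), np.float64(0.11709974347536145)), (0.13, array([253.1997, 164.9819]), np.float64(0.12068035569903937)), (0.16, array([253.5273, 163.6367]), np.float64(0.12423245774094804))]
pad in scene [array([-0.0454, -0.0053,  0.118 ]), array([-0.0502, -0.0106,  0.122 ])]
```

{"fn": "carry_out", "kwargs": {"commands": [[[255,0,0,1.0,0,0,0],[255,0,0,2.0,0,0,0],[255,0,0,2.7,0,0,0],[255,0,0,3.0,0,0,0],[255,0,0,3.1,0,0,0],[255,0,0,3.1,0,0,0],[255,0,0,3.1,0,0,0]]]}}

```text
time: 17.95
ee_pos: [0.5563, 0.0338, 0.1268]
eef_rot: [0.99, -0.14, -0.0, -0.0]
ft_force: [-0.7, 0.2, -0.2]
width: 0.0006
```

{"fn": "carry_out", "kwargs": {"commands": [[[255,0,0,0.08,0,0,0],[255,0,0,0.16,0,0,0],[255,0,0,0.24,0,0,0],[255,0,0,0.24,0,0,0]]]}}

```text
time: 18.45
ee_pos: [0.5563, 0.0337, 0.1206]
eef_rot: [0.99, -0.14, -0.0, -0.0]
ft_force: [1.1, -1.1, 1.2]
width: 0.0004
```

{"fn": "carry_out", "kwargs": {"commands": [[[255,0,0,0.04,0,0,0],[255,0,0,0.08,0,0,0],[255,0,0,0.08,0,0,0]]]}}

```text
time: 18.82
ee_pos: [0.5563, 0.0335, 0.1187]
eef_rot: [0.99, -0.141, -0.0, -0.0]
ft_force: [-0.2, -0.6, 2.2]
width: 0.0007
```

{"fn": "carry_out", "kwargs": {"commands": [[[255,0,0,0.04,0,0,0],[255,0,0,0.08,0,0,0],[255,0,0,0.08,0,0,0]]]}}

```text
time: 19.2
ee_pos: [0.5562, 0.0332, 0.1168]
eef_rot: [0.99, -0.141, -0.0, 0.0]
ft_force: [-2.4, -2.6, 4.6]
width: 0.0006
```

{"fn": "carry_out", "kwargs": {"commands": [[[255,0,0,0.04,0,0,0],[255,0,0,0.04,0,0,0]]]}}

```text
time: 19.45
ee_pos: [0.5562, 0.0331, 0.1159]
eef_rot: [0.99, -0.141, -0.0, 0.0]
ft_force: [-2.7, -2.1, 5.6]
width: 0.0005
```

{"fn": "carry_out", "kwargs": {"commands": [[[255,0,0,0.04,0,0,0],[255,0,0,0.04,0,0,0]]]}}

```text
time: 19.7
ee_pos: [0.5562, 0.0329, 0.1151]
eef_rot: [0.99, -0.141, -0.0, 0.0]
ft_force: [-3.8, -2.6, 6.6]
width: 0.0005
```

{"fn": "carry_out", "kwargs": {"commands": [[[255,0,0,0.04,0,0,0],[255,0,0,0.04,0,0,0]]]}}

```text
time: 19.95
ee_pos: [0.5562, 0.0328, 0.1145]
eef_rot: [0.99, -0.141, -0.0, 0.001]
ft_force: [-3.7, -2.7, 7.6]
width: 0.0002
```

{"fn": "carry_out", "kwargs": {"commands": [[[255,0,0,0.03,0,0,0],[255,0,0,0.03,0,0,0]]]}}

```text
time: 20.2
ee_pos: [0.5561, 0.0327, 0.1142]
eef_rot: [0.99, -0.141, -0.0, 0.001]
ft_force: [-3.0, -2.2, 8.1]
width: 0.0004
```

{"fn": "carry_out", "kwargs": {"commands": [[[255,0,0,0.05,0,0,0],[255,0,0,0.05,0,0,0]]]}}

```text
time: 20.45
ee_pos: [0.5561, 0.0326, 0.1135]
eef_rot: [0.99, -0.141, -0.0, 0.001]
ft_force: [-3.7, -2.1, 9.1]
width: 0.0007
```

{"fn": "carry_out", "kwargs": {"commands": [[[255,0,0,0.05,0,0,0],[255,0,0,0.05,0,0,0]]]}}

```text
time: 20.7
ee_pos: [0.5561, 0.0325, 0.1129]
eef_rot: [0.99, -0.141, 0.0, 0.001]
ft_force: [-6.2, -2.8, 10.7]
width: 0.0005
```

{"fn": "carry_out", "kwargs": {"commands": [[[255,-0.03,0,0.04,0,0,0],[255,-0.03,0,0.04,0,0,0]]]}}

```text
time: 20.95
ee_pos: [0.5561, 0.0325, 0.1129]
eef_rot: [0.99, -0.141, 0.001, 0.001]
ft_force: [-3.1, -2.6, 9.8]
width: 0.0004
```

```bash
python3 - <<'E'
from h import *
s=r.read_state(); print(s['ee_pos'],inbox(s['ee_pos']),s['ft_force'],s['torque'],R.from_quat(s['eef_rot']).as_matrix()[:,2])
snap('scene','s11');  crop('s11',190,80,160,150,4,'c14')
E
```

```text
[0.5561 0.0325 0.1129] [-0.0474 -0.0016  0.1129] [-3.1292 -2.6184  9.7923] [-0.6851  0.558  -0.0082] [ 0.0014 -0.0031 -1.    ]
```

View pics/c14.png

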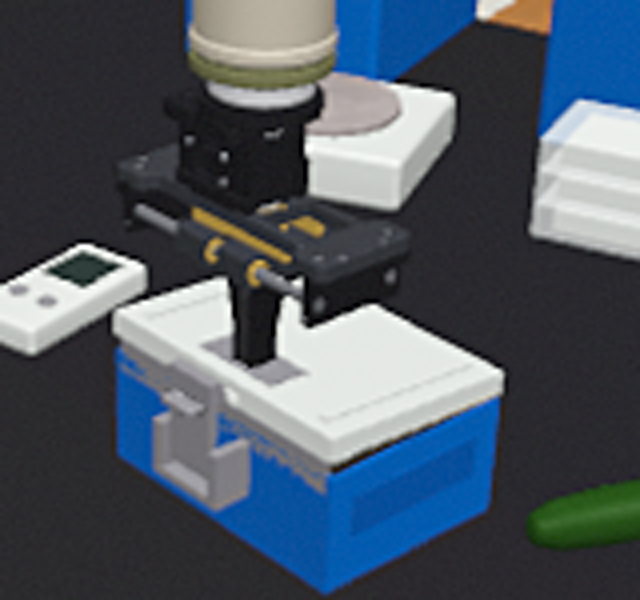

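{"fn": "carry_out", "kwargs": {"commands": [[[255,-0.02,0,0.07,0,0,0],[255,-0.02,0,0.07,0,0,0]]]}}

```text
time: 21.25
ee_pos: [0.556, 0.0324, 0.1122]
eef_rot: [0.99, -0.141, 0.001, 0.002]
ft_force: [-3.7, -2.7, 12.3]
width: 0.0004
```

{"fn": "carry_out", "kwargs": {"commands": [[[255,-0.02,0,0.06,0,0,0],[255,-0.02,0,0.06,0,0,0]]]}}

```text
time: 21.5
ee_pos: [0.556, 0.0323, 0.1117]
eef_rot: [0.99, -0.141, 0.002, 0.002]
ft_force: [-4.1, -2.6, 12.1]
width: 0.0005
```

{"fn": "carry_out", "kwargs": {"commands": [[[255,-0.02,0,0.06,0,0,0],[255,-0.02,0,0.06,0,0,0]]]}}

```text
time: 21.75
ee_pos: [0.556, 0.0322, 0.1113]
eef_rot: [0.99, -0.141, 0.003, 0.002]
ft_force: [-4.2, -1.8, 12.2]
width: 0.0005
```

```bash
python3 - <<'E'
from h import *
s=r.read_state(); print(s['ee_pos'],inbox(s['ee_pos']),s['ft_force'])
snap('scene','s12'); 
a=cv2.imread('pics/s11.png')[150:215,205:290]; b=cv2.imread('pics/s12.png')[150:215,205:290]
cv2.imwrite('pics/c15.png',cv2.resize(np.vstack([a,b]),None,fx=4.5,fy=4.5,interpolation=cv2.INTER_CUBIC))
E
```

```text
[0.556  0.0322 0.1113] [-0.0477 -0.0017  0.1113] [-4.2168 -1.824  12.1881]
```

View pics/c15.png

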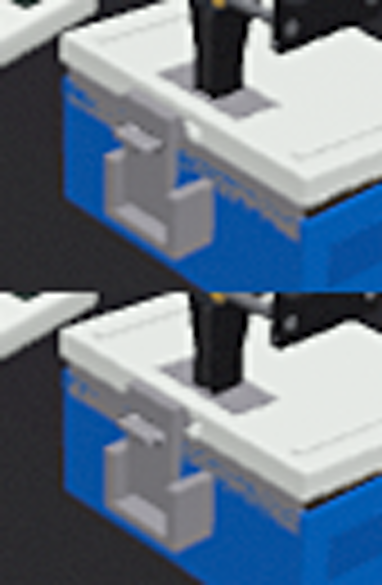

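{"fn": "carry_out", "kwargs": {"commands": [[[255,-0.02,0,0.07,0,0,0],[255,-0.02,0,0.07,0,0,0]]]}}

```text
time: 22.05
ee_pos: [0.556, 0.0321, 0.1108]
eef_rot: [0.99, -0.142, 0.003, 0.002]
ft_force: [-5.3, -2.0, 13.5]
width: 0.0009
```

{"fn": "carry_out", "kwargs": {"commands": [[[255,-0.02,0,0.07,0,0,0],[255,-0.02,0,0.07,0,0,0]]]}}

```text
time: 22.3
ee_pos: [0.556, 0.0322, 0.1107]
eef_rot: [0.99, -0.142, 0.004, 0.003]
ft_force: [-7.2, -3.3, 19.8]
width: 0.0005
```

```bash
python3 - <<'E'
from h import *
snap('scene','s13'); 
a=cv2.imread('pics/s12.png')[150:215,205:290]; b=cv2.imread('pics/s13.png')[150:215,205:290]
cv2.imwrite('pics/c16.png',cv2.resize(np.vstack([a,b]),None,fx=4.5,fy=4.5,interpolation=cv2.INTER_CUBIC))
E
```

```text
(no output)
```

View pics/c16.png

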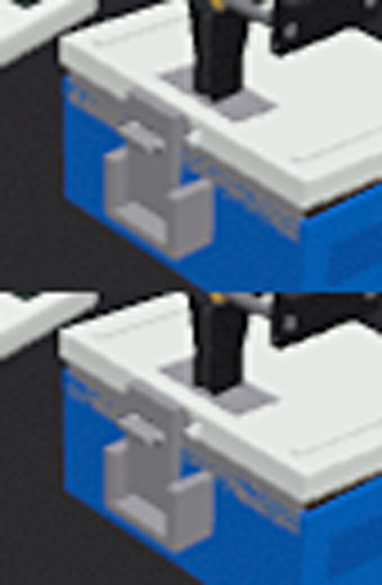

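{"fn": "carry_out", "kwargs": {"commands": [[[255,0,0,-0.2,0,0,0],[255,0,0,-0.4,0,0,0],[255,0,0,-0.6,0,0,0],[255,0,0,-1.0,0,0,0],[255,0,0,-2.0,0,0,0],[255,0,0,-3.0,0,0,0],[255,0,0,-4.0,0,0,0],[255,0,0,-4.0,0,0,0]]]}}

```text
time: 23.35
ee_pos: [0.5563, 0.0331, 0.2129]
eef_rot: [0.99, -0.142, 0.006, 0.003]
ft_force: [-0.3, -0.3, 0.6]
width: 0.0004
```

```bash
python3 - <<'E'
from h import *
s=r.read_state(); print(s['ee_pos'],s['ft_force'],s['time'])
snap('scene','s14'); snap('wrist','w14')
a=cv2.imread('pics/s13.png')[150:215,205:290]; b=cv2.imread('pics/s14.png')[150:215,205:290]
cv2.imwrite('pics/c17.png',cv2.resize(np.vstack([a,b]),None,fx=4.5,fy=4.5,interpolation=cv2.INTER_CUBIC))
E
```

```text
[0.5563 0.0331 0.2129] [-0.284  -0.2972  0.5527] 23.35
```

View pics/c17.png

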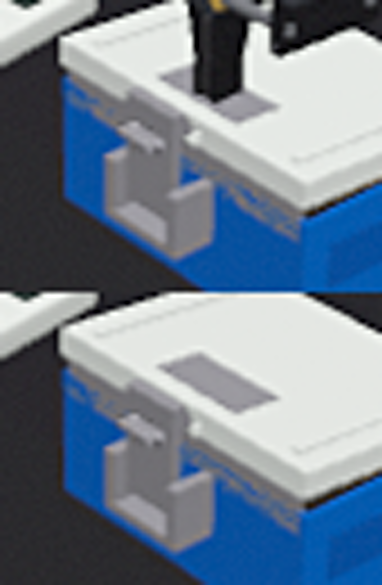

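View pics/w14.png

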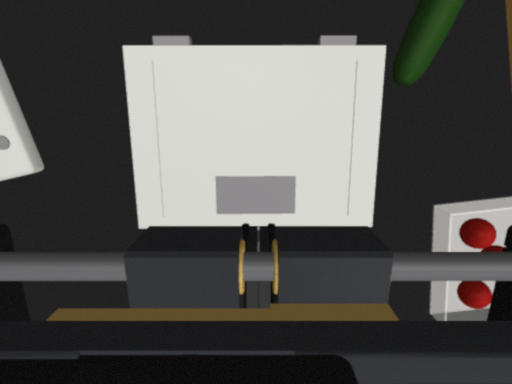

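{"fn": "carry_out", "kwargs": {"commands": [[[255,0,0,-1.5,0,0,0],[255,0,0,-3.0,0,0,0],[255,2.0,2.0,-4.0,0,0,0],[255,2.0,4.0,-4.0,0,0,0],[255,2.0,6.0,-4.0,0,0,0],[255,2.0,8.0,-4.0,0,0,0],[255,2.0,9.0,-4.0,0,0,0],[255,2.0,9.0,-4.0,0,0,0]]]}}

```text
time: 24.45
ee_pos: [0.5382, -0.1989, 0.3107]
eef_rot: [0.99, -0.144, 0.003, 0.003]
ft_force: [-0.0, 0.9, 0.5]
width: 0.0003
```

```bash
python3 - <<'E'
from h import *
s=r.read_state(); print(s['ee_pos'],s['ft_force'],s['time'])
snap('scene','s15'); snap('top','t15'); snap('wrist','w15')
g=lambda f:cv2.cvtColor(cv2.imread('pics/'+f+'.png'),cv2.COLOR_BGR2GRAY).astype(np.float32)
def sh(a,b,x0,x1,y0,y1):
    A=g(a)[y0:y1,x0:x1];B=g(b)[y0:y1,x0:x1]; return cv2.phaseCorrelate(A,B,cv2.createHanningWindow(A.shape[::-1],cv2.CV_32F))
for p in [('s13','s14'),('s13','s15'),('s10','s15'),('s11','s15'),('s0' if 0 else 'scene0','s15')]:
    print(p,'corner',sh(*p,255,320,160,205),'catch',sh(*p,222,258,165,210))
crop('s15',190,120,130,110,6,'c18'); crop('t15',110,110,160,160,4.5,'c19')
E
```

```text
[ 0.5382 -0.1989  0.3107] [-0.0311  0.9307  0.4564] 24.45
('s13', 's14') corner ((0.11772990383545334, 0.09740693736685202), 0.9370744769955859) catch ((0.04284689994871371, 0.29674560047403276), 0.9048910036499118)
('s13', 's15') corner ((0.12974468187449872, 0.10150891637123038), 0.9350180331571603) catch ((0.13971484201633544, 0.3715771564669339), 0.8746407962139742)
('s10', 's15') corner ((-0.22030597046337874, 0.43843801781465785), 0.654201426918124) catch ((-0.149525390207625, 0.2563518712222752), 0.8515858885682659)
('s11', 's15') corner ((-0.43779789747119935, 0.5624372622208078), 0.9924252566732006) catch ((0.39263789936462956, 0.2516505377797351), 0.9332896326795036)
('scene0', 's15') corner ((0.07217369549762509, 0.3076364454423981), 0.48073630097471637) catch ((0.10019722926623587, 0.2787398108263659), 0.7602846200083508)
```

View pics/c18.png

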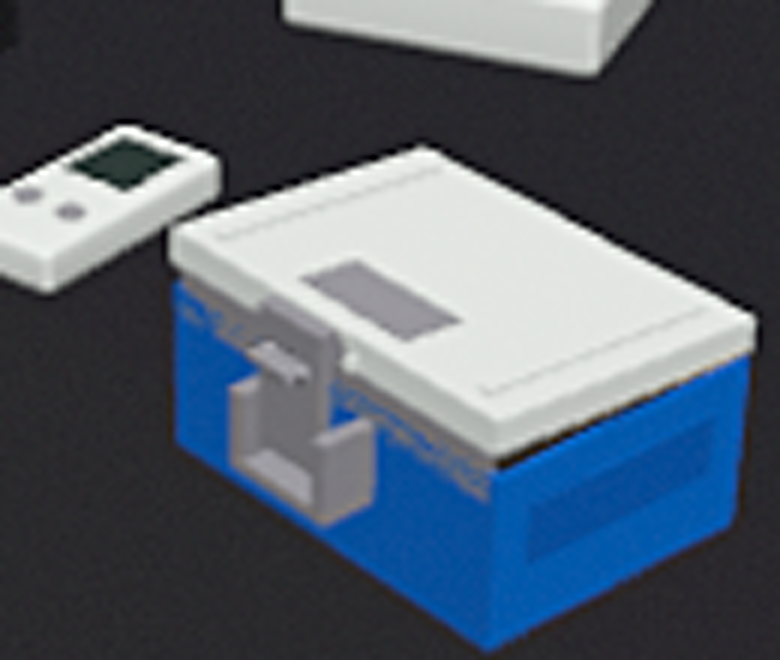

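View pics/t15.png

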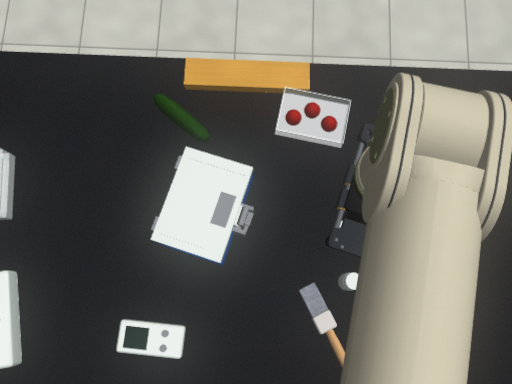

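View pics/w15.png

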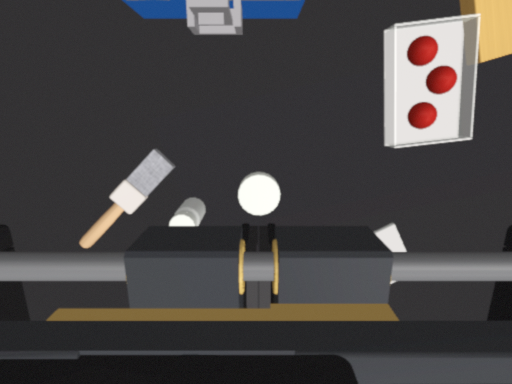

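```bash
python3 - <<'E'
from h import *
print(r.close_job())
E
```

```text
the job is handed in; nothing more can be done
None
```

The shorter jar stands upright in the round seat and the lid is shut. The lid held shut after I let go, so I take it as latched. I handed the job in at about 24.5 s, with the arm clear of everything.

- **Jar:** After release, the wrist picture showed the cap within about a pixel of where a standing, centred jar should appear. The jar's base was inside the white ring. I did not see it again after the lid closed.
- **Lid:** I pushed it over from behind with closed fingers, and it sank onto the catch by itself. I then pressed the pad in small steps. The force levelled off at about 12 N, where I think the catch snapped, though I didn't see it happen. The hard stop came at a pad height of 0.1107 m, which is a lid angle of about 0.047 rad and within the latched range.
- **Force:** The last step ran into the hard stop and read 19.8 N vertically, about 21 N in total with the sideways part. That is below the 30 N crack limit but more than the 10–14 N needed.
- **After letting go:** The lid's corner moved about 0.1 pixel in the scene picture, whereas a 4 mm spring-back would have been more than a pixel. The catch looked back at its home position in the picture. An image-shift check on the catch was only a few tenths of a pixel, so it does not add much.
- **Bystanders:** The arm never went near the taller jar, the tub or the cucumber. By eye, they look unmoved in the last pictures.

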